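# Heft the cases and take out the fitted transformer module

## Robot

A 6-joint arm with a two-finger parallel gripper is mounted at the origin on the work surface. World frame = base frame: x ahead of the robot, y to its left, z up, the work surface at z = 0. Lengths are in mm, angles in degrees, forces in N, time in s.
With the tool pointing down it reaches from about 300 to 850 mm from the base axis. Payload 4.2 kg.
Tool frame: the origin (TCP) lies on the centre line of the jaws, within the pads' length; the fingertips stand 14 mm ahead of it and the grasp point (between the pads) lies 5 mm behind it (env.finger_overhang is the z of the fingertips in the tool frame, in mm); z points along the fingers, y is the line along which they close (so a half turn about z gives the same grasp; the last joint's range is limited). The gripper opens to 91 mm and grips with 3 to 60 N. Pads are 32 mm wide; open, the fingers measure 118 mm over their backs; the gripper's body (76 mm by 178 mm) begins 60 mm behind the grasp point.
Start: joints at [70.015, 18.312, 89.639, -0, 72.044, -1.146], TCP at [185.674, 544.212, 227.976] pointing down, gripper open.
Joint ranges: [-177.97, 177.97], [-48.28, 115.42], [12.27, 149.76], [-77.06, 257.06], [2.81, 150.46], [-146.56, 146.56]. Speed limits (degrees/s): [147.25, 147.25, 180, 180, 180, 180].

## Interface

Orientations are given as [roll, pitch, yaw] about the fixed x, y, z axes, in that order (R = Rz(yaw) Ry(pitch) Rx(roll)).
In Python, from workcell import sensors, viewer, env gives the robot as it stands. The module is installed in compiled form; this text tells all that it offers.
- The arm moves only by the tool step_arm, never from a script. Its argument "plan" is one flat list of numbers, 6 for each row, row after row: the shift along the tool's x, y, z in cm, then the turn, a rotation vector about the tool's x, y, z in rad. In form: [x, y, z, wx, wy, wz, x, y, z, wx, wy, wz, ...]. A call has 1 to 5 rows; each row shifts and turns the commanded pose from where the row before left it, along the tool's axes as they then stand; what a row does not reach is not made up. A row lasts 1/12 s, in which the tool goes at most 41.7 mm and 7.16 degrees, less where a joint would pass 70% of its speed; a pose out of reach is approached as far as the arm can. A call is refused whole if a number of a shift passes 4.17 or a number of a turn 0.125, either way. A call with a gripper value outside its range is refused whole. "hand" is the finger opening in cm, from 0 to 9.12, set as the call begins (left out, the last holds). The fingers move at their own pace and stop on an object; "newtons" is the grip in N (left out, the last holds). Time passes only in rows, so rows that do not move let the fingers close. It gives the time, the measured TCP pose, the force, the opening and the grip force at its end, in the units of the state.
- sensors.state(): the state, without advancing time (a new reading comes with each control period).
- viewer.grab_frame(name): name is "side" or "top"; returns a dict with "img" (420x560x3 uint8, red, green, blue), "fx", "fy", "cx", "cy" (pixels), "position" and "attitude" of the camera in the world. Camera axes: x right, y down, z forward; pixel columns grow to the right and rows downward; lengths in mm; the calibration is good to about 2 mm. A picture is of the moment at which its call begins. There is no depth.
- env.job_done(): hands the job in; it is judged then, once.
Trained networks look in a picture, given as the dict that the camera call returned (one of the last four; its "shot" number tells which), for a name from the list of things; names that differ only in an ending like _2 or _b are one class to them, and where a whole thing is asked for, a point or a joint stands for the part that bears it (a point fixed in the world has none). Each returns a list of dicts, best first, with "score" (0 to 1); they miss things now and then, are a little off and sometimes report something else, mostly with a low value. They report only what shows in the picture. A call takes as long as a camera call.
- viewer.boxes_of(name, picture): "location" ([column, row] in pixels, amid what is visible of it).
- viewer.pinpoint(name, picture): "location" ([column, row] in pixels: a listed point, or the origin of a listed thing).
The state is a dict: "time_s": time; "qpos": joint angles; "qvel": joint speeds; "effort": joint torques, N m; "ee_pos": TCP position; "ee_rot": TCP orientation; "force": force on the tool from outside, world axes, zero at the start; "torque": the same for the moment, N m; "gripper_width": finger opening in mm; "gripper_force": force on a finger pad.
Only numpy, scipy, OpenCV 4.12 (cv2) and the standard library are available. Lean on these libraries where they do the work, as an engineer would, in place of code of your own. Each camera call takes 0.05 s, during which the arm holds its last target. There are 200 camera calls.

## Task

Each of the three closed red cases holds the same green module, but only one module has its heavy iron core fitted: heft the closed cases to find it, putting each back upright where it stood. Then lift the lid off the heavy case and lay it, grip up, on the middle of the black mat, and stand that case's module upright in the blue tray without dropping it. Leave the two light cases closed, never tip a case or module over, and do not disturb the screwdriver and the wrench.

Things in the scene. Friction and masses are not known exactly. Their poses are not given: they have to be found in the camera images.
- case_a_mid (a point): centre, 28 mm above the underside, of one of three identical red cases: box 160 long (x) x 68 wide (y) x 56 high, walls and floor 4 thick, with a loose black lid (83 high over the lid's grip). Carry it by the red body, across its 68 mm width, about 40 mm above the bench. With lid and contents the heavy case weighs about 0.64 kg, the two light ones about 0.31 kg (all within 10 per cent)
- lid_a_grip (a point): centre of the red grip bar, 60 long (x) x 12 thick (y) x 20 high, on the lid of case_a, a black plate 160 x 65 x 7; this point is 10 mm above the plate's top. The 50 g lid only rests on the case, located by a 5 mm deep rim under the plate (2 mm play), and lifts straight off; laid down it stands on that rim, this point then 22 mm above the surface
- module_a_mid (a point): centre of the dark green module in case_a, 60 long (x, along the case) x 44 wide x 46 high, upright in the middle of the case floor between ribs 16 mm high along its sides and 10 mm at its ends; 45 mm are free beyond each end: grip it by its ends. All look the same, but only one, a different one each time, has its core fitted (430 g, within 10 per cent); the others are hollow (100 g)
- case_b_mid (a point): centre, 28 mm above the underside, of one of three identical red cases: box 160 long (x) x 68 wide (y) x 56 high, walls and floor 4 thick, with a loose black lid (83 high over the lid's grip). Carry it by the red body, across its 68 mm width, about 40 mm above the bench. With lid and contents the heavy case weighs about 0.64 kg, the two light ones about 0.31 kg (all within 10 per cent)
- lid_b_grip (a point): centre of the red grip bar, 60 long (x) x 12 thick (y) x 20 high, on the lid of case_b, a black plate 160 x 65 x 7; this point is 10 mm above the plate's top. The 50 g lid only rests on the case, located by a 5 mm deep rim under the plate (2 mm play), and lifts straight off; laid down it stands on that rim, this point then 22 mm above the surface
- module_b_mid (a point): centre of the dark green module in case_b, 60 long (x, along the case) x 44 wide x 46 high, upright in the middle of the case floor between ribs 16 mm high along its sides and 10 mm at its ends; 45 mm are free beyond each end: grip it by its ends. All look the same, but only one, a different one each time, has its core fitted (430 g, within 10 per cent); the others are hollow (100 g)
- case_c_mid (a point): centre, 28 mm above the underside, of one of three identical red cases: box 160 long (x) x 68 wide (y) x 56 high, walls and floor 4 thick, with a loose black lid (83 high over the lid's grip). Carry it by the red body, across its 68 mm width, about 40 mm above the bench. With lid and contents the heavy case weighs about 0.64 kg, the two light ones about 0.31 kg (all within 10 per cent)
- lid_c_grip (a point): centre of the red grip bar, 60 long (x) x 12 thick (y) x 20 high, on the lid of case_c, a black plate 160 x 65 x 7; this point is 10 mm above the plate's top. The 50 g lid only rests on the case, located by a 5 mm deep rim under the plate (2 mm play), and lifts straight off; laid down it stands on that rim, this point then 22 mm above the surface
- module_c_mid (a point): centre of the dark green module in case_c, 60 long (x, along the case) x 44 wide x 46 high, upright in the middle of the case floor between ribs 16 mm high along its sides and 10 mm at its ends; 45 mm are free beyond each end: grip it by its ends. All look the same, but only one, a different one each time, has its core fitted (430 g, within 10 per cent); the others are hollow (100 g)
- tray: open blue plastic tray fixed on the bench, 190 long (its x) x 100 wide (its y) x 20 high, walls and floor 4 thick, origin at the centre of its underside
- mat: flat black rubber mat with two yellow edge stripes, fixed on the bench, 190 long (its x) x 100 wide (its y) x 3 thick, origin at the centre of its underside
- screwdriver_grip (a point): bystander: red-handled screwdriver, 190 long, lying at the far side of the bench; point in its handle
- wrench_grip (a point): bystander: steel wrench, 180 long, lying at the far side of the bench; point in its handle

How it is judged:
By the outcome, as a careful person would: the job done as asked, in the order asked, and still so for the second after the job is handed in, with the robot touching nothing.
It also fails if it takes over 67 s, if anything falls off the work surface, if the arm or the gripper's body presses on something with over 40 N, if the wrist force passes 120 N, or if a joint passes its speed limit or range.

## Working session

There is one attempt and no reset: what is moved stays moved. The work goes in short steps, Python scripts to look and compute and a tool call to move; the robot and the scene stay as the last step left them, time stands still between calls to the robot, and variables do not carry over. Pictures are saved under pics/ and viewed, at most 10 in all, crops included, and the job is handed in when it is done.

Besides the shell and the picture viewer there is one more tool, called after ">>>" as name(argument=value, ...), one argument or row to a line, values as JSON. step_arm: Moves the arm, as the interface text tells. Its arguments: {"type":"object","properties":{"plan":{"type":"array","items":{"type":"number"}},"hand":{"type":"number"},"newtons":{"type":"number"}},"required":["plan"]}

```bash
mkdir -p pics; cat > h.py <<'E'
import numpy as np,cv2
from scipy.spatial.transform import Rotation as R
from workcell import sensors,viewer,env
def att(p):
    a=np.array(p["attitude"],float)
    return a if a.shape==(3,3) else R.from_euler('xyz',a,degrees=True).as_matrix()
def ray(p,uv):
    d=np.array([(uv[0]-p["cx"])/p["fx"],(uv[1]-p["cy"])/p["fy"],1.])
    return np.array(p["position"],float),att(p)@d
def atz(p,uv,z):
    o,d=ray(p,uv); return o+d*(z-o[2])/d[2]
def tri(rs):
    A=0;b=0
    for o,d in rs:
        d=d/np.linalg.norm(d);M=np.eye(3)-np.outer(d,d);A=A+M;b=b+M@o
    return np.linalg.solve(A,b)
E
python3 - <<'E'
from h import *
print(sensors.state())
P={n:viewer.grab_frame(n) for n in("side","top")}
for n,p in P.items():
    cv2.imwrite(f"pics/{n}0.png",p["img"][:,:,::-1]); print(n,p["position"],p["attitude"],p["fx"])
    for k,z in (("lid_a_grip",73),("case_a_mid",28),("tray",0),("mat",0),("screwdriver_grip",10),("wrench_grip",5)):
        for r in viewer.pinpoint(k,p)[:4]: print(k,np.round(r["location"],1),round(r["score"],2),np.round(atz(p,r["location"],z),1))
E
```

```text
{'time_s': 0.0, 'qpos': array([ 7.00184530e+01,  1.83500917e+01,  8.97050162e+01, -2.92874947e-03,
        7.20425427e+01, -1.14413081e+00]), 'qvel': array([-0.06606146,  0.00142058,  0.06943207, -0.08609562,  0.08768661,
       -0.1241805 ]), 'effort': array([ 1.29083099e-03, -4.12456656e+01, -2.31976014e+01,  7.28784339e-02,
        4.55361174e-02, -1.49941784e-04]), 'ee_pos': array([185.49627051, 543.76573661, 227.14519761]), 'ee_rot': array([-1.79902313e+02,  8.34139153e-04,  1.61163490e+02]), 'force': array([-0.54800814, -0.60262851,  0.0156825 ]), 'torque': array([ 0.03170814, -0.00637949, -0.08291055]), 'gripper_force': 0.0, 'gripper_width': 91.38551064190706}
side [ -24.38493604 -733.93992562  626.84915296] [-119.97388099   -1.23153527  -40.57495258] 410.19020917994413
lid_a_grip [209.8 196. ] 0.71 [487.8 190.2  73. ]
case_a_mid [211.2 209.3] 0.67 [489.5 191.6  28. ]
tray [374.7 309. ] 0.64 [ 561.6 -359.5    0. ]
tray [212.8 210.4] 0.54 [513.8 226.1   0. ]
mat [295.2 279.2] 0.89 [ 493.7 -175.     0. ]
screwdriver_grip [305.2 196.6] 0.71 [782.2 104.   10. ]
wrench_grip [372.  236.9] 0.84 [ 773.4 -177.3    5. ]
top [547.93186964   7.30909142 969.83632129] [-175.35502882    0.37073561  -91.06052277] 408.7535704946715
lid_a_grip [196.2 274.9] 0.86 [490.8 196.8  73. ]
case_a_mid [202.1 272.3] 0.88 [493.6 192.8  28. ]
case_a_mid [363.5 269.4] 0.42 [ 493.5 -176.2   28. ]
tray [440.3 243. ] 0.61 [ 550.4 -364.8    0. ]
mat [363.2 271.4] 0.75 [ 487.2 -180.7    0. ]
screwdriver_grip [236.4 146.1] 0.7 [790.2 113.4  10. ]
wrench_grip [351.5 145.8] 0.95 [ 786.7 -162.2    5. ]
```

View pics/top0.png

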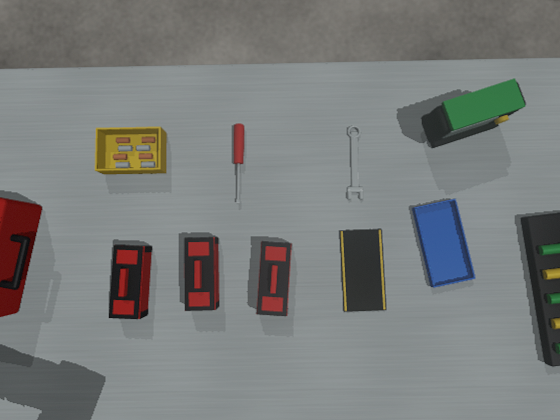

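View pics/side0.png

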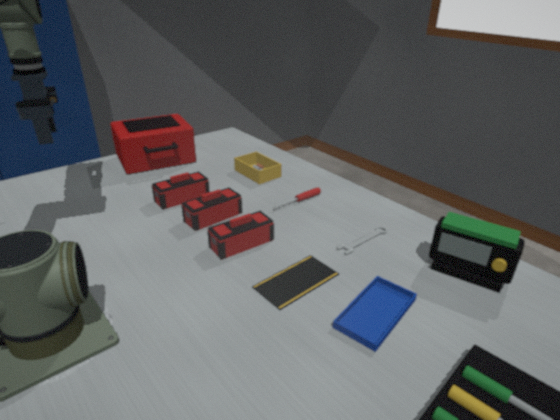

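The pictures show the three cases at about (125,282), (198,274) and (274,278) in the top view, the mat at (363,270) and the tray at (442,243). The screwdriver and wrench lie well beyond them. Next I'll work out exact poses by colour segmentation.

```bash
python3 - <<'E'
from h import *
p=viewer.grab_frame("top"); im=p["img"].astype(int)
h=cv2.cvtColor(p["img"],cv2.COLOR_RGB2HSV)
m=(((h[:,:,0]<8)|(h[:,:,0]>172))&(h[:,:,1]>140)&(h[:,:,2]>160)).astype(np.uint8)
m[:, :100]=0; m[:220]=0
n,l,s,c=cv2.connectedComponentsWithStats(m)
for i in range(1,n):
    if s[i,4]>30: print(s[i],np.round(c[i],1),np.round(atz(p,c[i],63)[:2],1),np.round(atz(p,c[i],83)[:2],1))
b=((h[:,:,0]>105)&(h[:,:,0]<125)&(h[:,:,1]>130)).astype(np.uint8)
b[:,:390]=0
n,l,s,c=cv2.connectedComponentsWithStats(b);i=1+np.argmax(s[1:,4])
pts=cv2.findContours((l==i).astype(np.uint8),0,1)[0][0]
bx=cv2.boxPoints(cv2.minAreaRect(pts));print("tray",np.array([atz(p,q,20)[:2] for q in bx]).round(1), np.mean([atz(p,q,20)[:2] for q in bx],0))
ye=((h[:,:,0]>18)&(h[:,:,0]<35)&(h[:,:,1]>110)).astype(np.uint8); ye[:220]=0; ye[:,:320]=0;ye[:,400:]=0
pts=cv2.findNonZero(ye);bx=cv2.boxPoints(cv2.minAreaRect(pts));Q=np.array([atz(p,q,3)[:2] for q in bx]);print("mat",Q.round(1),Q.mean(0))
cr=p["img"][225:335,95:305,::-1];cv2.imwrite("pics/crop1.png",cv2.resize(cr,None,fx=3.8,fy=3.8,interpolation=2))
E
```

```text
tray [[ 633.3 -294.8]
 [ 656.4 -395.6]
 [ 469.2 -431.9]
 [ 446.7 -332.7]] [ 551.40675892 -363.75888163]
mat [[ 582.9 -128.6]
 [ 586.1 -225.6]
 [ 399.9 -228. ]
 [ 396.8 -132.5]] [ 491.43605197 -178.68213177]
```

View pics/crop1.png

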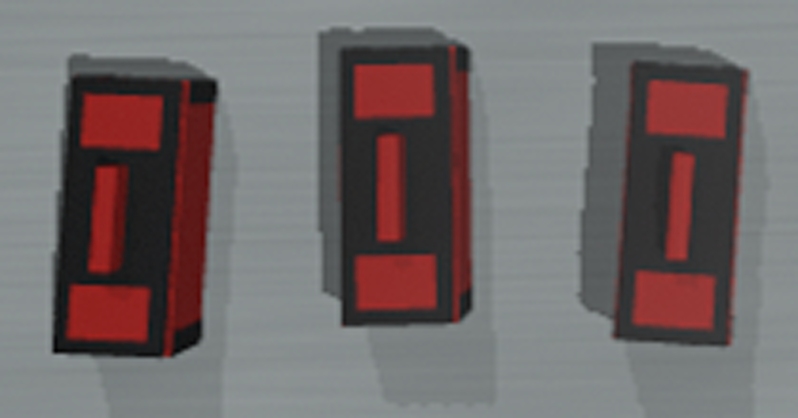

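The crop shows three closed lids. Each has two bright end patches and a grip bar, so I'll loosen the threshold and use those.

```bash
python3 - <<'E'
from h import *
p=viewer.grab_frame("top"); im=p["img"].astype(int)
m=((im[:,:,0]>138)&(im[:,:,1]<80)).astype(np.uint8)
m[:, :100]=0; m[:220]=0
n,l,s,c=cv2.connectedComponentsWithStats(m)
for i in range(1,n):
    if s[i,4]>30: print(s[i],np.round(c[i],1),np.round(atz(p,c[i],63)[:2],1),np.round(atz(p,c[i],83)[:2],1))
sd=viewer.grab_frame("side")
g=[atz(p,c[i],63)[:2] for i in range(1,n) if 150<s[i,4]<600]
for i in range(1,n):
    if s[i,4]>30:
        X=atz(p,c[i],63);q=att(sd).T@(X-sd["position"]);print(i,(sd["cx"]+sd["fx"]*q[0]/q[2]).round(1),(sd["cy"]+sd["fy"]*q[1]/q[2]).round(1))
cv2.imwrite("pics/crop2.png",cv2.resize(sd["img"][160:270,140:290,::-1],None,fx=5,fy=5,interpolation=2))
E
```

```text
[189 242  20  13 248] [198. 248.] [549.1 194.8] [549.1 190.6]
[266 246  20  15 250] [275.2 253. ] [535.   24.2] [535.3  23.9]
[117 250  20  14 240] [126.6 256.2] [534.  353.2] [534.3 345.5]
[195 261   5  27 113] [196.6 274.5] [491.1 198. ] [492.3 193.8]
[271 266   6  27 111] [273.5 279.1] [478.   28.8] [479.5  28.3]
[119 269   6  27 108] [121.8 282. ] [477.7 363.1] [479.2 355.2]
[189 292  20  14 243] [198.7 298.8] [438.1 193.6] [440.5 189.4]
[262 297  21  14 251] [271.9 303.6] [425.   33.4] [427.7  32.8]
[114 300  20  14 237] [122.8 307. ] [423.3 360. ] [426.  352.2]
1 227.2 192.4
2 258.1 217.1
3 195.8 175.7
4 209.6 197.7
5 239.5 223.4
6 178.2 179.4
7 194.0 203.9
9 221.1 229.5
10 162.4 184.5
```

View pics/crop2.png

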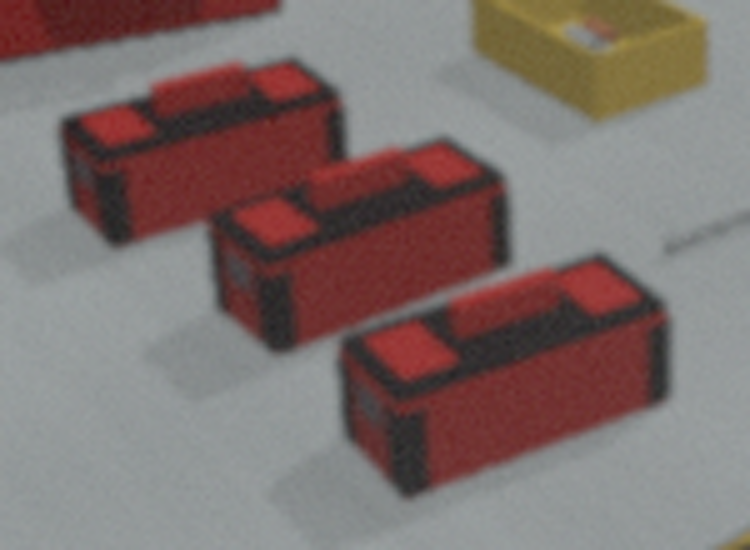

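```bash
cat > pl.py <<'E'
import sys,numpy as np
from math import *
def plan(start,wps):
    # start (x,y,z,yaw), wps (x,y,z,yaw,n): tool-frame rows (cm, rad), tool pointing down
    c=np.array(start,float); rows=[]
    for w in wps:
        t=np.array(w[:4],float); n=w[4] if len(w)>4 else max(1,ceil(np.linalg.norm(t[:3]-c[:3])/34),ceil(abs(t[3]-c[3])/6))
        s=(t-c)/n
        for _ in range(n):
            y=radians(c[3]);r=[(cos(y)*s[0]+sin(y)*s[1])/10,(sin(y)*s[0]-cos(y)*s[1])/10,-s[2]/10,0,0,-radians(s[3])]
            r=[round(v,3) for v in r];rows.append(r)
            d=np.array(r[:3])*10
            c+= [cos(y)*d[0]+sin(y)*d[1],sin(y)*d[0]-cos(y)*d[1],-d[2],-degrees(r[5])]
    for i in range(0,len(rows),5): print([float(v) if v else 0 for r in rows[i:i+5] for v in r])
    print("end",c.round(2))
E
python3 -c "
from pl import *
plan((185.67,544.21,227.98,161.16),[(330,420,200,170),(478.6,356.6,140,176.5),(478.6,356.6,110,176.5)])"
```

```text
[-2.945, -1.182, 0.466, 0, 0, -0.026, -2.913, -1.259, 0.466, 0, 0, -0.026, -2.88, -1.334, 0.466, 0, 0, -0.026, -2.844, -1.408, 0.466, 0, 0, -0.026, -2.806, -1.482, 0.466, 0, 0, -0.026]
[-2.767, -1.554, 0.466, 0, 0, -0.026, -2.622, -0.615, 1.0, 0, 0, -0.019, -2.609, -0.665, 1.0, 0, 0, -0.019, -2.596, -0.714, 1.0, 0, 0, -0.019, -2.582, -0.763, 1.0, 0, 0, -0.019]
[-2.567, -0.812, 1.0, 0, 0, -0.019, -2.551, -0.861, 1.0, 0, 0, -0.019, -0.001, -0.001, 3.002, 0, 0, 0.002]
end [478.6  356.6  110.   176.52]
```

>>> step_arm(
  plan=[-2.94, -1.18, 0.47, 0, 0, -0.026, -2.91, -1.26, 0.47, 0, 0, -0.026, -2.88, -1.33, 0.47, 0, 0, -0.026, -2.84, -1.41, 0.47, 0, 0, -0.026, -2.81, -1.48, 0.47, 0, 0, -0.026],
  hand=9.1,
  newtons=30,
)

```text
time_s: 1.27
ee_pos: [306.8, 439.8, 204.4]
ee_rot: [180.0, 0.0, 168.7]
force: [0.2, 0.9, 1.0]
gripper_width: 91.2
gripper_force: 0.0
```

>>> step_arm(
  plan=[-2.77, -1.55, 0.47, 0, 0, -0.026, -2.62, -0.61, 1.0, 0, 0, -0.019, -2.61, -0.66, 1.0, 0, 0, -0.019, -2.6, -0.71, 1.0, 0, 0, -0.019, -2.58, -0.76, 1.0, 0, 0, -0.019],
)

```text
time_s: 1.68
ee_pos: [430.3, 377.3, 159.5]
ee_rot: [180.0, 0.0, 174.5]
force: [-0.7, 0.3, 0.4]
gripper_width: 91.4
gripper_force: 0.0
```

>>> step_arm(
  plan=[-2.57, -0.81, 1.0, 0, 0, -0.019, -2.55, -0.86, 1.0, 0, 0, -0.019, 0, 0, 2.0, 0, 0, 0.002, 0, 0, 0, 0, 0, 0, 0, 0, 0, 0, 0, 0],
)

```text
time_s: 2.1
ee_pos: [477.9, 356.4, 118.9]
ee_rot: [-179.9, -0.1, 176.5]
force: [-0.5, 0.3, 0.6]
gripper_width: 91.5
gripper_force: 0.0
```

```bash
python3 - <<'E'
from h import *
s=sensors.state();print(s["ee_pos"],s["ee_rot"],s["force"])
p=viewer.grab_frame("side");t=viewer.grab_frame("top")
cv2.imwrite("pics/chk.png",np.hstack([cv2.resize(p["img"][130:260,100:230,::-1],(400,400)),cv2.resize(t["img"][220:350,60:190,::-1],(400,400))]))
E
```

```text
[477.94333663 356.35616232 118.86292375] [-1.79904371e+02 -1.48025781e-01  1.76479516e+02] [-0.54608107  0.32081607  0.55608373]
```

View pics/chk.png

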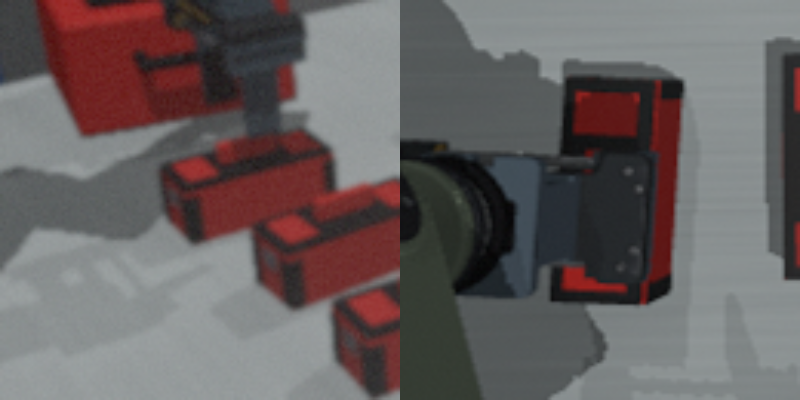

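The hand is centred over the left case, so I'll descend, grip, lift and weigh.

>>> step_arm(
  plan=[0, 0, 2.5, 0, 0, 0, 0, 0, 2.5, 0, 0, 0, 0, 0, 2.2, 0, 0, 0, 0, 0, 1.2, 0, 0, 0, 0, 0, 0, 0, 0, 0],
)

```text
time_s: 2.62
ee_pos: [476.8, 356.8, 34.3]
ee_rot: [-179.9, -0.2, 176.6]
force: [-0.9, 0.3, 0.7]
gripper_width: 90.8
gripper_force: 0.0
```

>>> step_arm(
  plan=[0, 0, 0, 0, 0, 0, 0, 0, 0, 0, 0, 0, 0, 0, 0, 0, 0, 0, 0, 0, 0, 0, 0, 0, 0, 0, 0, 0, 0, 0],
  hand=6,
  newtons=25,
)

```text
time_s: 3.03
ee_pos: [479.2, 357.2, 37.3]
ee_rot: [179.9, 0.1, 176.5]
force: [-0.3, -0.3, 6.2]
gripper_width: 67.6
gripper_force: 25.0
```

```bash
python3 - <<'E'
from h import *
for _ in range(3):
    s=sensors.state();print(s["ee_pos"],s["force"],s["torque"],s["gripper_force"]);viewer.grab_frame("top")
E
```

```text
[479.22147785 357.23230263  37.32468781] [-0.26068773 -0.2856279   6.19366023] [-0.34161707  0.09494063  0.1073985 ] 25.002126395702362
[479.25629019 357.23604048  37.31303338] [-1.55104001 -1.17810311  7.21107679] [-0.36356478  0.14942895  0.04153253] 25.00214785337448
[479.23607748 357.24277827  37.30852934] [-0.70616993 -0.59253248  6.16708359] [-0.35219009  0.09208784  0.13622941] 25.002164840698242
```

>>> step_arm(
  plan=[0, 0, -0.6, 0, 0, 0, 0, 0, -0.9, 0, 0, 0, 0, 0, -0.9, 0, 0, 0, 0, 0, -0.6, 0, 0, 0, 0, 0, 0, 0, 0, 0],
)

```text
time_s: 3.6
ee_pos: [479.6, 357.6, 67.6]
ee_rot: [179.9, 0.2, 176.5]
force: [-0.4, 0.7, -1.5]
gripper_width: 67.7
gripper_force: 25.0
```

>>> step_arm(
  plan=[0, 0, 0, 0, 0, 0, 0, 0, 0, 0, 0, 0, 0, 0, 0, 0, 0, 0],
)

```text
time_s: 3.85
ee_pos: [478.3, 356.7, 65.3]
ee_rot: [-180.0, -0.0, 176.5]
force: [-0.2, 0.1, -3.6]
gripper_width: 67.9
gripper_force: 25.0
```

```bash
cat > w.py <<'E'
from h import *
S=[]
for _ in range(4):
    s=sensors.state();S.append(np.r_[s["force"],s["ee_pos"],s["torque"]]);viewer.grab_frame("top")
print(np.mean(S,0).round(2),s["gripper_width"],s["effort"].round(2))
E
python3 w.py
```

```text
[-8.0000e-02  5.9000e-01 -2.9200e+00  4.7836e+02  3.5673e+02  6.5280e+01
  1.0000e-02 -1.0000e-02 -2.0000e-02] 68.1716160356115 [ 0.000e+00 -4.791e+01 -1.973e+01  2.000e-02  9.000e-02 -0.000e+00]
```

The left case reads about 3 N, so it's light. I'll set it back, open, and move to the middle case.

>>> step_arm(
  plan=[0, 0, 0.9, 0, 0, 0, 0, 0, 0.9, 0, 0, 0, 0, 0, 0.7, 0, 0, 0, 0, 0, 0.4, 0, 0, 0, 0, 0, 0, 0, 0, 0],
)

```text
time_s: 4.47
ee_pos: [477.8, 356.4, 37.1]
ee_rot: [-179.9, -0.1, 176.5]
force: [-3.4, -2.2, 5.5]
gripper_width: 67.8
gripper_force: 25.0
```

>>> step_arm(
  plan=[0, 0, 0, 0, 0, 0, 0, 0, 0, 0, 0, 0],
)

```text
time_s: 4.63
ee_pos: [477.8, 356.4, 37.1]
ee_rot: [-179.9, -0.1, 176.5]
force: [-2.6, -1.4, 4.4]
gripper_width: 67.9
gripper_force: 25.0
```

>>> step_arm(
  plan=[0, 0, 0, 0, 0, 0, 0, 0, 0, 0, 0, 0, 0, 0, 0, 0, 0, 0, 0, 0, 0, 0, 0, 0, 0, 0, 0, 0, 0, 0],
  hand=9.1,
)

```text
time_s: 5.05
ee_pos: [478.8, 357.0, 36.6]
ee_rot: [180.0, 0.0, 176.5]
force: [0.1, -0.6, -0.7]
gripper_width: 90.7
gripper_force: 0.0
```

```bash
python3 -c "
from pl import *
plan((478.4,356.7,36.6,176.5),[(478.4,356.7,128,176.5),(493.2,194,128,180.6,6),(493.2,194,36.6,180.6,4)])"
```

```text
[0, 0, -3.047, 0, 0, 0, 0, 0, -3.047, 0, 0, 0, 0, 0, -3.047, 0, 0, 0, -0.412, -2.692, 0, 0, 0, -0.012, -0.379, -2.696, 0, 0, 0, -0.012]
[-0.347, -2.701, 0, 0, 0, -0.012, -0.315, -2.705, 0, 0, 0, -0.012, -0.282, -2.708, 0, 0, 0, -0.012, -0.25, -2.711, 0, 0, 0, -0.012, 0, 0, 2.285, 0, 0, 0]
[0, 0, 2.285, 0, 0, 0, 0, 0, 2.285, 0, 0, 0, 0, 0, 2.285, 0, 0, 0]
end [493.2  194.    36.61 180.63]
```

>>> step_arm(
  plan=[0, 0, -3.05, 0, 0, 0, 0, 0, -3.05, 0, 0, 0, 0, 0, -3.05, 0, 0, 0, -0.41, -2.69, 0, 0, 0, -0.012, -0.38, -2.7, 0, 0, 0, -0.012],
)

```text
time_s: 5.47
ee_pos: [484.9, 303.9, 130.6]
ee_rot: [179.8, 0.3, 178.1]
force: [0.5, -0.1, -1.0]
gripper_width: 91.1
gripper_force: 0.0
```

>>> step_arm(
  plan=[-0.35, -2.7, 0, 0, 0, -0.012, -0.32, -2.7, 0, 0, 0, -0.012, -0.28, -2.71, 0, 0, 0, -0.012, -0.25, -2.71, 0, 0, 0, -0.012, 0, 0, 0, 0, 0, 0],
)

```text
time_s: 5.88
ee_pos: [493.3, 190.4, 128.2]
ee_rot: [-179.9, -0.0, -179.5]
force: [-0.8, -0.2, -0.6]
gripper_width: 90.9
gripper_force: 0.0
```

>>> step_arm(
  plan=[0, 0, 0, 0, 0, 0, 0, 0, 0, 0, 0, 0],
)

```text
time_s: 6.05
ee_pos: [493.8, 194.7, 128.3]
ee_rot: [180.0, 0.0, -179.4]
force: [-0.5, -0.8, -0.7]
gripper_width: 90.8
gripper_force: 0.0
```

>>> step_arm(
  plan=[0, 0, 2.7, 0, 0, 0, 0, 0, 2.7, 0, 0, 0, 0, 0, 2.3, 0, 0, 0, 0, 0, 1.5, 0, 0, 0, 0, 0, 0, 0, 0, 0],
)

```text
time_s: 6.47
ee_pos: [491.2, 194.8, 33.2]
ee_rot: [-179.9, -0.4, -179.3]
force: [0.1, -0.2, -0.8]
gripper_width: 91.0
gripper_force: 0.0
```

>>> step_arm(
  plan=[0, 0, 0, 0, 0, 0, 0, 0, 0, 0, 0, 0],
)

```text
time_s: 6.63
ee_pos: [494.3, 195.3, 37.1]
ee_rot: [180.0, 0.1, -179.3]
force: [-0.2, 0.1, 0.7]
gripper_width: 91.1
gripper_force: 0.0
```

>>> step_arm(
  plan=[0, 0, 0, 0, 0, 0, 0, 0, 0, 0, 0, 0, 0, 0, 0, 0, 0, 0, 0, 0, 0, 0, 0, 0, 0, 0, 0, 0, 0, 0],
  hand=6,
)

```text
time_s: 7.05
ee_pos: [493.9, 194.3, 37.0]
ee_rot: [180.0, 0.1, -179.4]
force: [-0.0, -0.3, 3.9]
gripper_width: 67.9
gripper_force: 25.0
```

>>> step_arm(
  plan=[0, 0, -0.6, 0, 0, 0, 0, 0, -0.9, 0, 0, 0, 0, 0, -0.9, 0, 0, 0, 0, 0, -0.6, 0, 0, 0, 0, 0, 0, 0, 0, 0],
)

```text
time_s: 7.47
ee_pos: [494.6, 194.6, 68.0]
ee_rot: [179.9, 0.2, -179.4]
force: [1.0, -0.0, -2.7]
gripper_width: 67.8
gripper_force: 25.0
```

>>> step_arm(
  plan=[0, 0, 0, 0, 0, 0, 0, 0, 0, 0, 0, 0, 0, 0, 0, 0, 0, 0],
)

```text
time_s: 7.72
ee_pos: [493.2, 194.1, 65.9]
ee_rot: [-180.0, -0.1, -179.4]
force: [0.5, -0.4, -3.5]
gripper_width: 67.7
gripper_force: 25.0
```

```bash
python3 w.py
```

```text
[-1.4000e-01 -5.8000e-01 -3.2400e+00  4.9322e+02  1.9416e+02  6.5860e+01
  6.0000e-02 -0.0000e+00 -1.0000e-02] 67.9177350910885 [ -0.   -41.95 -18.41  -0.     0.09   0.  ]
```

The middle case is light too, at about 3.2 N. I'll set it back and go to the right case, which has to be hefted as well.

>>> step_arm(
  plan=[0, 0, 0.9, 0, 0, 0, 0, 0, 0.9, 0, 0, 0, 0, 0, 0.7, 0, 0, 0, 0, 0, 0.4, 0, 0, 0, 0, 0, 0, 0, 0, 0],
)

```text
time_s: 8.33
ee_pos: [493.1, 194.1, 36.7]
ee_rot: [-180.0, -0.1, -179.4]
force: [-0.2, -0.2, -1.3]
gripper_width: 67.6
gripper_force: 25.0
```

>>> step_arm(
  plan=[0, 0, 0, 0, 0, 0, 0, 0, 0, 0, 0, 0],
)

```text
time_s: 8.5
ee_pos: [493.2, 194.1, 36.8]
ee_rot: [-180.0, -0.1, -179.4]
force: [-1.0, -0.9, -2.4]
gripper_width: 68.0
gripper_force: 25.0
```

>>> step_arm(
  plan=[0, 0, 0, 0, 0, 0, 0, 0, 0, 0, 0, 0, 0, 0, 0, 0, 0, 0, 0, 0, 0, 0, 0, 0, 0, 0, 0, 0, 0, 0],
  hand=9.1,
)

```text
time_s: 8.92
ee_pos: [493.8, 194.4, 37.5]
ee_rot: [180.0, 0.0, -179.4]
force: [1.0, 0.7, -0.2]
gripper_width: 91.0
gripper_force: 0.0
```

```bash
python3 -c "
from pl import *
plan((493.7,194.2,37,180.6),[(493.7,194.2,128,180.6),(479.8,28.6,128,175.2,6),(479.8,28.6,36.6,175.2,4)])"
```

```text
[0, 0, -3.033, 0, 0, 0, 0, 0, -3.033, 0, 0, 0, 0, 0, -3.033, 0, 0, 0, 0.261, -2.757, 0, 0, 0, 0.016, 0.216, -2.761, 0, 0, 0, 0.016]
[0.172, -2.764, 0, 0, 0, 0.016, 0.128, -2.767, 0, 0, 0, 0.016, 0.084, -2.768, 0, 0, 0, 0.016, 0.039, -2.769, 0, 0, 0, 0.016, 0, 0, 2.285, 0, 0, 0]
[0, 0, 2.285, 0, 0, 0, 0, 0, 2.285, 0, 0, 0, 0, 0, 2.285, 0, 0, 0]
end [479.8   28.62  36.59 175.1 ]
```

>>> step_arm(
  plan=[0, 0, -3.0, 0, 0, 0, 0, 0, -3.0, 0, 0, 0, 0, 0, -3.05, 0, 0, 0, 0.26, -2.76, 0, 0, 0, 0.016, 0.22, -2.76, 0, 0, 0, 0.016],
)

```text
time_s: 9.33
ee_pos: [490.5, 139.7, 130.1]
ee_rot: [179.9, 0.3, 178.9]
force: [0.1, -0.2, 0.0]
gripper_width: 90.8
gripper_force: 0.0
```

>>> step_arm(
  plan=[0.17, -2.76, 0, 0, 0, 0.016, 0.13, -2.77, 0, 0, 0, 0.016, 0.08, -2.77, 0, 0, 0, 0.016, 0.04, -2.77, 0, 0, 0, 0.016, 0, 0, 0, 0, 0, 0],
)

```text
time_s: 9.75
ee_pos: [479.1, 25.1, 127.9]
ee_rot: [-179.9, -0.0, 174.9]
force: [-0.1, -1.2, 0.2]
gripper_width: 91.1
gripper_force: 0.0
```

>>> step_arm(
  plan=[0, 0, 0, 0, 0, 0, 0, 0, 0, 0, 0, 0],
)

```text
time_s: 9.92
ee_pos: [479.9, 29.0, 127.9]
ee_rot: [180.0, 0.0, 175.1]
force: [1.3, 0.6, -0.9]
gripper_width: 91.1
gripper_force: 0.0
```

>>> step_arm(
  plan=[0, 0, 2.7, 0, 0, 0, 0, 0, 2.7, 0, 0, 0, 0, 0, 2.3, 0, 0, 0, 0, 0, 1.4, 0, 0, 0, 0, 0, 0, 0, 0, 0],
)

```text
time_s: 10.33
ee_pos: [477.7, 29.8, 34.1]
ee_rot: [-180.0, -0.4, 175.2]
force: [-0.3, -0.3, 0.1]
gripper_width: 90.9
gripper_force: 0.0
```

>>> step_arm(
  plan=[0, 0, 0, 0, 0, 0, 0, 0, 0, 0, 0, 0],
)

```text
time_s: 10.5
ee_pos: [480.7, 29.4, 37.5]
ee_rot: [180.0, 0.1, 175.2]
force: [0.9, 0.4, 0.7]
gripper_width: 91.0
gripper_force: 0.0
```

>>> step_arm(
  plan=[0, 0, 0, 0, 0, 0, 0, 0, 0, 0, 0, 0, 0, 0, 0, 0, 0, 0, 0, 0, 0, 0, 0, 0, 0, 0, 0, 0, 0, 0],
  hand=6,
  newtons=30,
)

```text
time_s: 10.92
ee_pos: [480.1, 28.7, 37.4]
ee_rot: [180.0, 0.1, 175.1]
force: [-1.0, 0.5, 3.5]
gripper_width: 67.1
gripper_force: 30.0
```

>>> step_arm(
  plan=[0, 0, -0.6, 0, 0, 0, 0, 0, -0.9, 0, 0, 0, 0, 0, -0.9, 0, 0, 0, 0, 0, -0.6, 0, 0, 0, 0, 0, 0, 0, 0, 0],
)

```text
time_s: 11.33
ee_pos: [480.8, 28.6, 68.2]
ee_rot: [180.0, 0.2, 175.1]
force: [0.6, 0.0, -6.5]
gripper_width: 67.7
gripper_force: 30.0
```

>>> step_arm(
  plan=[0, 0, 0, 0, 0, 0, 0, 0, 0, 0, 0, 0, 0, 0, 0, 0, 0, 0],
)

```text
time_s: 11.58
ee_pos: [479.3, 28.6, 66.3]
ee_rot: [-180.0, -0.1, 175.1]
force: [-0.8, 1.2, -5.8]
gripper_width: 67.7
gripper_force: 30.0
```

```bash
python3 w.py
```

```text
[-3.2000e-01  7.1000e-01 -6.1100e+00  4.7939e+02  2.8620e+01  6.6360e+01
  2.0000e-02  2.0000e-02  5.0000e-02] 67.94077124710785 [-0.000e+00 -3.915e+01 -1.848e+01 -2.000e-02  1.000e-01 -0.000e+00]
```

The right case reads 6.1 N, so it's the heavy one. I'll set it down, release, and rise to grip its lid.

>>> step_arm(
  plan=[0, 0, 0.9, 0, 0, 0, 0, 0, 0.9, 0, 0, 0, 0, 0, 0.7, 0, 0, 0, 0, 0, 0.4, 0, 0, 0, 0, 0, 0, 0, 0, 0],
)

```text
time_s: 12.2
ee_pos: [479.2, 28.6, 37.2]
ee_rot: [-180.0, -0.1, 175.1]
force: [-1.2, -0.5, -5.0]
gripper_width: 67.7
gripper_force: 30.0
```

>>> step_arm(
  plan=[0, 0, 0.03, 0, 0, 0, 0, 0, 0, 0, 0, 0],
)

```text
time_s: 12.37
ee_pos: [479.2, 28.6, 37.2]
ee_rot: [-180.0, -0.1, 175.1]
force: [-1.6, 0.1, -3.0]
gripper_width: 68.0
gripper_force: 30.0
```

>>> step_arm(
  plan=[0, 0, 0, 0, 0, 0, 0, 0, 0, 0, 0, 0, 0, 0, 0, 0, 0, 0, 0, 0, 0, 0, 0, 0, 0, 0, 0, 0, 0, 0],
  hand=9.1,
)

```text
time_s: 12.78
ee_pos: [480.2, 28.6, 37.7]
ee_rot: [180.0, 0.1, 175.1]
force: [-0.3, 0.5, 0.8]
gripper_width: 90.8
gripper_force: 0.0
```

>>> step_arm(
  plan=[0, 0, -1.5, 0, 0, 0, 0, 0, -2.0, 0, 0, 0, 0, 0, -1.0, 0, 0, 0, 0, 0, 0, 0, 0, 0, 0, 0, 0, 0, 0, 0],
)

```text
time_s: 13.2
ee_pos: [480.1, 28.7, 82.8]
ee_rot: [180.0, 0.1, 175.1]
force: [0.3, -0.1, -0.4]
gripper_width: 91.1
gripper_force: 0.0
```

```bash
python3 w.py
```

```text
[-4.9000e-01 -2.7000e-01 -0.0000e+00  4.7945e+02  2.8620e+01  8.2050e+01
  1.0000e-02 -1.0000e-02 -0.0000e+00] 91.37347700743832 [ 0.000e+00 -3.597e+01 -1.758e+01 -2.000e-02  7.000e-02  0.000e+00]
```

>>> step_arm(
  plan=[0, 0, 0.1, 0, 0, 0, 0, 0, 0, 0, 0, 0, 0, 0, 0, 0, 0, 0, 0, 0, 0, 0, 0, 0, 0, 0, 0, 0, 0, 0],
  hand=0.8,
  newtons=15,
)

```text
time_s: 13.82
ee_pos: [479.8, 28.6, 81.3]
ee_rot: [180.0, -0.0, 175.1]
force: [0.0, -0.7, -0.3]
gripper_width: 60.3
gripper_force: 0.0
```

>>> step_arm(
  plan=[0, 0, 0, 0, 0, 0, 0, 0, 0, 0, 0, 0, 0, 0, 0, 0, 0, 0, 0, 0, 0, 0, 0, 0, 0, 0, 0, 0, 0, 0],
)

```text
time_s: 14.23
ee_pos: [479.8, 28.6, 81.5]
ee_rot: [180.0, 0.0, 175.1]
force: [0.2, 1.1, -0.0]
gripper_width: 26.9
gripper_force: 0.0
```

```bash
python3 w.py
```

```text
[ 1.0000e-01  5.7000e-01 -2.3000e-01  4.7976e+02  2.8630e+01  8.1470e+01
  0.0000e+00 -3.0000e-02  0.0000e+00] 15.400184814896228 [ 0.000e+00 -3.562e+01 -1.741e+01 -2.000e-02  8.000e-02  0.000e+00]
```

>>> step_arm(
  plan=[0, 0, 0, 0, 0, 0, 0, 0, 0, 0, 0, 0, 0, 0, 0, 0, 0, 0, 0, 0, 0, 0, 0, 0],
)

```text
time_s: 14.77
ee_pos: [479.7, 28.6, 81.5]
ee_rot: [180.0, 0.0, 175.1]
force: [0.4, 0.1, 0.1]
gripper_width: 11.7
gripper_force: 15.0
```

>>> step_arm(
  plan=[0, 0, -0.5, 0, 0, 0, 0, 0, -1.0, 0, 0, 0, 0, 0, -1.5, 0, 0, 0, 0, 0, -1.5, 0, 0, 0, 0, 0, -1.5, 0, 0, 0],
)

```text
time_s: 15.18
ee_pos: [479.6, 28.6, 142.3]
ee_rot: [180.0, -0.0, 175.1]
force: [-0.1, 0.5, -0.5]
gripper_width: 12.1
gripper_force: 15.0
```

```bash
python3 w.py; python3 -c "
from pl import *
plan((479.8,28.6,141.5,175.1),[(491.4,-178.7,145,181,9),(491.4,-178.7,33.5,181,5)])"
```

```text
[ 4.9000e-01 -3.0000e-02 -4.3000e-01  4.8075e+02  2.8670e+01  1.4337e+02
  4.0000e-02 -4.0000e-02  1.0000e-02] 11.907276648720876 [ 0.000e+00 -3.526e+01 -2.083e+01 -2.000e-02  1.000e-01 -0.000e+00]
[-0.325, -2.284, -0.039, 0, 0, -0.011, -0.3, -2.287, -0.039, 0, 0, -0.011, -0.275, -2.291, -0.039, 0, 0, -0.011, -0.25, -2.293, -0.039, 0, 0, -0.011, -0.224, -2.296, -0.039, 0, 0, -0.011]
[-0.199, -2.298, -0.039, 0, 0, -0.011, -0.174, -2.3, -0.039, 0, 0, -0.011, -0.149, -2.302, -0.039, 0, 0, -0.011, -0.123, -2.304, -0.039, 0, 0, -0.011, 0, 0, 2.23, 0, 0, -0.001]
[0, 0, 2.23, 0, 0, -0.001, 0, 0, 2.23, 0, 0, -0.001, 0, 0, 2.23, 0, 0, -0.001, 0, 0, 2.23, 0, 0, -0.001]
end [ 491.4  -178.69   33.51  181.06]
```

>>> step_arm(
  plan=[-0.33, -2.28, 0, 0, 0, -0.011, -0.3, -2.29, 0, 0, 0, -0.011, -0.28, -2.29, 0, 0, 0, -0.011, -0.25, -2.29, 0, 0, 0, -0.011, -0.22, -2.3, 0, 0, 0, -0.011],
)

```text
time_s: 15.8
ee_pos: [485.4, -87.4, 140.1]
ee_rot: [180.0, -0.1, 178.3]
force: [0.9, 0.3, -0.4]
gripper_width: 11.8
gripper_force: 15.0
```

>>> step_arm(
  plan=[-0.2, -2.3, 0, 0, 0, -0.011, -0.17, -2.3, 0, 0, 0, -0.011, -0.15, -2.3, 0, 0, 0, -0.011, -0.12, -2.3, 0, 0, 0, -0.011, 0, 0, 0, 0, 0, 0],
)

```text
time_s: 16.22
ee_pos: [491.4, -181.8, 140.1]
ee_rot: [-179.9, -0.1, -179.3]
force: [0.4, 0.0, -0.2]
gripper_width: 12.0
gripper_force: 15.0
```

>>> step_arm(
  plan=[0, 0, 0, 0, 0, 0, 0, 0, 0, 0, 0, 0],
)

```text
time_s: 16.38
ee_pos: [490.8, -178.0, 140.4]
ee_rot: [179.9, -0.1, -179.2]
force: [0.2, 0.0, -0.3]
gripper_width: 12.2
gripper_force: 15.0
```

```bash
python3 - <<'E'
from h import *
p=viewer.grab_frame("side");t=viewer.grab_frame("top");s=sensors.state();print(s["ee_pos"],s["gripper_width"])
cv2.imwrite("pics/chk2.png",np.hstack([cv2.resize(p["img"][140:340,180:380,::-1],(400,400)),cv2.resize(t["img"][180:360,240:420,::-1],(400,400))]))
E
```

```text
[ 491.06911387 -177.6428671   140.87130832] 12.16532866167479
```

View pics/chk2.png

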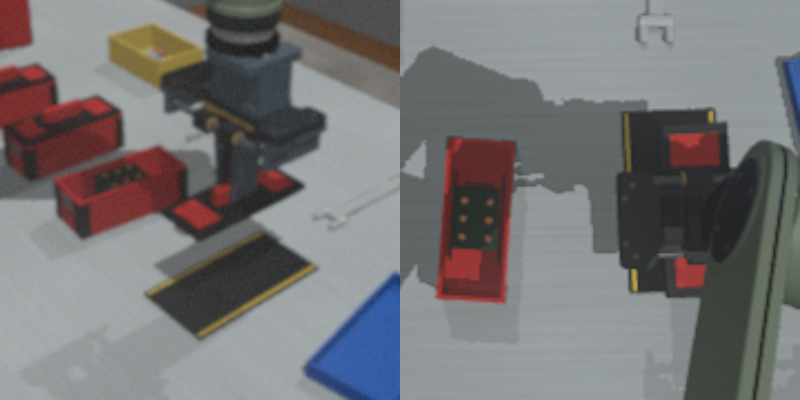

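The lid hangs level over the mat, and the open case shows its module in the middle. I'll lower the lid now.

>>> step_arm(
  plan=[0, 0, 2.5, 0, 0, 0, 0, 0, 2.8, 0, 0, 0, 0, 0, 2.3, 0, 0, 0, 0, 0, 1.7, 0, 0, 0, 0, 0, 0.8, 0, 0, 0],
)

```text
time_s: 16.9
ee_pos: [490.0, -177.1, 38.2]
ee_rot: [179.9, -0.2, -179.1]
force: [-0.1, 0.4, -1.3]
gripper_width: 11.8
gripper_force: 15.0
```

>>> step_arm(
  plan=[0, 0, 0.1, 0, 0, 0, 0, 0, 0.2, 0, 0, 0, 0, 0, 0.2, 0, 0, 0, 0, 0, 0.1, 0, 0, 0, 0, 0, 0, 0, 0, 0],
)

```text
time_s: 17.32
ee_pos: [492.0, -178.7, 35.1]
ee_rot: [-180.0, 0.1, -179.2]
force: [-0.4, -0.4, -1.0]
gripper_width: 11.8
gripper_force: 15.0
```

```bash
python3 w.py
```

```text
[ 1.1000e-01  1.5000e-01 -7.3000e-01  4.9189e+02 -1.7873e+02  3.5040e+01
  3.0000e-02  0.0000e+00 -1.0000e-02] 11.70298390786445 [ 2.000e-02 -4.081e+01 -1.622e+01 -4.000e-02  6.000e-02  0.000e+00]
```

Not in contact yet, so I'll ease down a little further and release.

>>> step_arm(
  plan=[0, 0, 0.1, 0, 0, 0, 0, 0, 0.1, 0, 0, 0, 0, 0, 0, 0, 0, 0, 0, 0, 0, 0, 0, 0],
)

```text
time_s: 17.85
ee_pos: [491.8, -178.7, 33.4]
ee_rot: [-180.0, 0.0, -179.2]
force: [-1.6, 0.4, 7.7]
gripper_width: 11.7
gripper_force: 15.0
```

>>> step_arm(
  plan=[0, 0, 0, 0, 0, 0, 0, 0, 0, 0, 0, 0, 0, 0, 0, 0, 0, 0, 0, 0, 0, 0, 0, 0, 0, 0, 0, 0, 0, 0],
  hand=5,
)

```text
time_s: 18.27
ee_pos: [491.4, -178.6, 32.2]
ee_rot: [180.0, -0.0, -179.2]
force: [-1.4, -0.6, -0.0]
gripper_width: 42.3
gripper_force: 0.0
```

>>> step_arm(
  plan=[0, 0, -2.0, 0, 0, 0, 0, 0, -3.0, 0, 0, 0, 0, 0, -3.0, 0, 0, 0, 0, 0, -2.0, 0, 0, 0, 0, 0, 0, 0, 0, 0],
  hand=9.1,
)

```text
time_s: 18.68
ee_pos: [494.2, -179.6, 136.7]
ee_rot: [-179.8, 0.5, -179.2]
force: [0.6, 0.4, 0.3]
gripper_width: 75.5
gripper_force: 0.0
```

```bash
python3 w.py; python3 - <<'E'
from h import *
t=viewer.grab_frame("top")
h=cv2.cvtColor(t["img"],cv2.COLOR_RGB2HSV);im=t["img"].astype(int)
cv2.imwrite("pics/chk3.png",cv2.resize(t["img"][230:330,250:400,::-1],None,fx=5,fy=5,interpolation=2))
for r in viewer.pinpoint("module_a_mid",t)[:3]: print(r["location"],r["score"],atz(t,r["location"],27))
m=((im[:,:,0]>138)&(im[:,:,1]<80)).astype(np.uint8);m[:,:230]=0
n,l,s,c=cv2.connectedComponentsWithStats(m)
for i in range(1,n):
    if s[i,4]>30: print(s[i],atz(t,c[i],15))
E
```

```text
[ 2.6000e-01  1.9000e-01 -3.4000e-01  4.9242e+02 -1.7895e+02  1.3394e+02
  1.0000e-02  2.0000e-02  3.0000e-02] 87.64217713049443 [ 0.000e+00 -3.928e+01 -2.080e+01 -5.000e-02  1.000e-02 -0.000e+00]
[235 124   8  39 265] [797.40849406 107.03852541  15.        ]
[362 240  11  13 127] [ 546.48896219 -189.40275665   15.        ]
[364 270   5  14  64] [ 475.18607264 -183.59816603   15.        ]
[257 282  32  34  97] [411.69634778  23.91138471  15.        ]
[260 292  16  14 174] [430.2453652   43.08015684  15.        ]
[356 296  19   6  82] [ 426.83686534 -182.41359495   15.        ]
```

View pics/chk3.png

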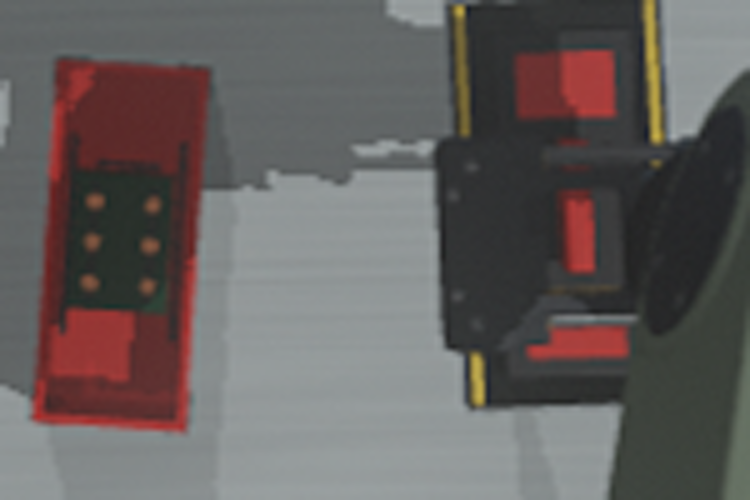

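```bash
python3 - <<'E'
from h import *
t=viewer.grab_frame("top")
P=[atz(t,(250+u/5-.4,230+v/5-.4),50) for u,v in((94,202),(152,205),(89,283),(147,286))]
print(np.mean(P,0)); d=P[0]+P[1]-P[2]-P[3];print(np.degrees(np.arctan2(d[1],d[0])))
from pl import *
plan((492.4,-178.9,133.5,180.8),[(479.8,28.6,133.5,85,16)])
E
```

```text
[478.52706916  28.73148581  50.        ]
-4.554720629931222
[0.061, 1.298, 0, 0, 0, 0.105, 0.196, 1.284, 0, 0, 0, 0.105, 0.33, 1.257, 0, 0, 0, 0.105, 0.46, 1.215, 0, 0, 0, 0.105, 0.585, 1.16, 0, 0, 0, 0.105]
[0.703, 1.093, 0, 0, 0, 0.105, 0.814, 1.013, 0, 0, 0, 0.105, 0.915, 0.922, 0, 0, 0, 0.105, 1.007, 0.821, 0, 0, 0, 0.105, 1.087, 0.711, 0, 0, 0, 0.105]
[1.156, 0.593, 0, 0, 0, 0.105, 1.212, 0.469, 0, 0, 0, 0.105, 1.254, 0.339, 0, 0, 0, 0.105, 1.283, 0.206, 0, 0, 0, 0.105, 1.297, 0.07, 0, 0, 0, 0.105]
[1.298, -0.066, 0, 0, 0, 0.105]
end [479.79  28.6  133.5   84.54]
```

>>> step_arm(
  plan=[0.06, 1.3, 0, 0, 0, 0.105, 0.2, 1.28, 0, 0, 0, 0.105, 0.33, 1.26, 0, 0, 0, 0.105, 0.46, 1.22, 0, 0, 0, 0.105, 0.58, 1.16, 0, 0, 0, 0.105],
  hand=9.1,
)

```text
time_s: 19.45
ee_pos: [487.1, -113.1, 131.5]
ee_rot: [-180.0, -0.1, 150.4]
force: [-0.1, 0.3, -0.1]
gripper_width: 91.0
gripper_force: 0.0
```

>>> step_arm(
  plan=[0.7, 1.09, 0, 0, 0, 0.105, 0.81, 1.01, 0, 0, 0, 0.105, 0.91, 0.92, 0, 0, 0, 0.105, 1.01, 0.82, 0, 0, 0, 0.105, 1.09, 0.71, 0, 0, 0, 0.105],
)

```text
time_s: 19.87
ee_pos: [483.1, -48.3, 131.6]
ee_rot: [-179.9, -0.1, 120.4]
force: [-0.3, 1.4, -0.4]
gripper_width: 91.3
gripper_force: 0.0
```

>>> step_arm(
  plan=[1.16, 0.59, 0, 0, 0, 0.105, 1.21, 0.47, 0, 0, 0, 0.105, 1.25, 0.34, 0, 0, 0, 0.105, 1.28, 0.21, 0, 0, 0, 0.105, 1.3, 0.07, 0, 0, 0, 0.105],
)

```text
time_s: 20.28
ee_pos: [479.2, 16.4, 131.6]
ee_rot: [-179.9, -0.0, 90.3]
force: [-0.9, 0.8, -0.1]
gripper_width: 91.5
gripper_force: 0.0
```

>>> step_arm(
  plan=[1.3, 0, 0, 0, 0, 0.1, 0, 0, 0, 0, 0, 0, 0, 0, 0, 0, 0, 0],
)

```text
time_s: 20.53
ee_pos: [479.2, 29.0, 131.8]
ee_rot: [-179.9, 0.0, 85.1]
force: [0.2, -0.4, -0.8]
gripper_width: 91.1
gripper_force: 0.0
```

```bash
python3 w.py; python3 -c "
from workcell import sensors
print(sensors.state()['ee_rot'])"
```

```text
[-1.0000e-02 -2.0000e-01 -3.3000e-01  4.7935e+02  2.8560e+01  1.3197e+02
 -1.0000e-01  6.0000e-02 -1.0000e-02] 91.19424516047626 [ 2.500e-01 -3.429e+01 -1.958e+01  8.000e-02  3.000e-02 -1.000e-02]
[-1.79977394e+02  9.33420203e-03  8.48667889e+01]
```

>>> step_arm(
  plan=[0, 0, 2.0, 0, 0, 0, 0, 0, 2.3, 0, 0, 0, 0, 0, 2.2, 0, 0, 0, 0, 0, 1.6, 0, 0, 0, 0, 0, 1.0, 0, 0, 0],
)

```text
time_s: 21.15
ee_pos: [478.5, 28.2, 39.7]
ee_rot: [-179.8, 0.0, 84.8]
force: [0.5, -0.1, 0.0]
gripper_width: 90.8
gripper_force: 0.0
```

>>> step_arm(
  plan=[0, 0, 0.6, 0, 0, 0, 0, 0, 0.4, 0, 0, 0, 0, 0, 0.1, 0, 0, 0, 0, 0, 0, 0, 0, 0, 0, 0, 0, 0, 0, 0],
)

```text
time_s: 21.57
ee_pos: [480.1, 28.7, 31.0]
ee_rot: [179.9, -0.0, 84.8]
force: [-0.7, -0.1, 0.6]
gripper_width: 91.0
gripper_force: 0.0
```

>>> step_arm(
  plan=[0, 0, 0, 0, 0, 0, 0, 0, 0, 0, 0, 0, 0, 0, 0, 0, 0, 0, 0, 0, 0, 0, 0, 0, 0, 0, 0, 0, 0, 0],
  hand=5,
  newtons=30,
)

```text
time_s: 21.98
ee_pos: [479.1, 28.9, 30.5]
ee_rot: [-179.9, -0.0, 84.8]
force: [-4.6, 1.8, 5.0]
gripper_width: 60.6
gripper_force: 2.5
```

>>> step_arm(
  plan=[0, 0, 0, 0, 0, 0, 0, 0, 0, 0, 0, 0, 0, 0, 0, 0, 0, 0],
)

```text
time_s: 22.23
ee_pos: [478.9, 28.9, 30.5]
ee_rot: [-179.9, -0.0, 84.8]
force: [-3.2, -0.1, 4.6]
gripper_width: 59.5
gripper_force: 30.0
```

```bash
python3 w.py
```

```text
[-3.2800e+00  6.9000e-01  4.9800e+00  4.7895e+02  2.8920e+01  3.0510e+01
  9.0000e-02  6.8000e-01  0.0000e+00] 59.789932624803996 [-6.500e-01 -3.502e+01 -1.595e+01 -2.000e-01 -1.140e+00  2.000e-02]
```

>>> step_arm(
  plan=[0, 0, -0.4, 0, 0, 0, 0, 0, -0.8, 0, 0, 0, 0, 0, -1.2, 0, 0, 0, 0, 0, -1.6, 0, 0, 0, 0, 0, -1.8, 0, 0, 0],
)

```text
time_s: 22.85
ee_pos: [479.4, 28.7, 88.6]
ee_rot: [-179.9, 0.0, 84.8]
force: [0.2, 0.5, -4.2]
gripper_width: 59.9
gripper_force: 30.0
```

>>> step_arm(
  plan=[0, 0, -1.8, 0, 0, 0, 0, 0, -1.6, 0, 0, 0, 0, 0, -0.9, 0, 0, 0, 0, 0, 0, 0, 0, 0, 0, 0, 0, 0, 0, 0],
)

```text
time_s: 23.27
ee_pos: [479.6, 28.8, 131.4]
ee_rot: [180.0, -0.0, 84.8]
force: [0.7, 0.2, -4.3]
gripper_width: 59.8
gripper_force: 30.0
```

```bash
python3 w.py; python3 -c "
from pl import *
plan((479.0,28.7,131.5,84.8),[(551.4,-363.8,135,101.2,15)])"
```

```text
[ 4.1000e-01  2.1000e-01 -4.1900e+00  4.7904e+02  2.8760e+01  1.3070e+02
 -8.0000e-02  8.0000e-02  0.0000e+00] 60.1828218462534 [-0.000e+00 -3.676e+01 -2.109e+01  6.000e-02  2.000e-02 -0.000e+00]
[-2.562, 0.718, -0.023, 0, 0, -0.019, -2.575, 0.669, -0.023, 0, 0, -0.019, -2.588, 0.62, -0.023, 0, 0, -0.019, -2.599, 0.571, -0.023, 0, 0, -0.019, -2.609, 0.521, -0.023, 0, 0, -0.019]
[-2.619, 0.472, -0.023, 0, 0, -0.019, -2.627, 0.422, -0.023, 0, 0, -0.019, -2.635, 0.372, -0.023, 0, 0, -0.019, -2.641, 0.322, -0.023, 0, 0, -0.019, -2.647, 0.271, -0.023, 0, 0, -0.019]
[-2.652, 0.221, -0.023, 0, 0, -0.019, -2.655, 0.171, -0.023, 0, 0, -0.019, -2.658, 0.12, -0.023, 0, 0, -0.019, -2.66, 0.07, -0.023, 0, 0, -0.019, -2.661, 0.019, -0.023, 0, 0, -0.019]
end [ 551.42 -363.8   134.95  101.13]
```

>>> step_arm(
  plan=[-2.56, 0.72, -0.02, 0, 0, -0.019, -2.57, 0.67, -0.02, 0, 0, -0.019, -2.59, 0.62, -0.02, 0, 0, -0.019, -2.6, 0.57, -0.02, 0, 0, -0.019, -2.61, 0.52, -0.02, 0, 0, -0.019],
)

```text
time_s: 23.88
ee_pos: [503.5, -103.0, 131.5]
ee_rot: [-179.9, -0.0, 90.4]
force: [0.4, 1.2, -4.1]
gripper_width: 60.0
gripper_force: 30.0
```

>>> step_arm(
  plan=[-2.62, 0.47, -0.02, 0, 0, -0.019, -2.63, 0.42, -0.02, 0, 0, -0.019, -2.63, 0.37, -0.02, 0, 0, -0.019, -2.64, 0.32, -0.02, 0, 0, -0.019, -2.65, 0.27, -0.02, 0, 0, -0.019],
)

```text
time_s: 24.3
ee_pos: [527.6, -234.0, 132.3]
ee_rot: [-179.9, -0.1, 95.8]
force: [0.7, 0.3, -3.9]
gripper_width: 59.9
gripper_force: 30.0
```

>>> step_arm(
  plan=[-2.65, 0.22, -0.02, 0, 0, -0.019, -2.65, 0.17, -0.02, 0, 0, -0.019, -2.66, 0.12, -0.02, 0, 0, -0.019, -2.66, 0.07, -0.02, 0, 0, -0.019, -2.66, 0.02, -0.02, 0, 0, -0.019],
)

```text
time_s: 24.72
ee_pos: [551.9, -364.6, 132.9]
ee_rot: [-179.9, -0.1, 101.2]
force: [0.4, 0.5, -4.0]
gripper_width: 59.5
gripper_force: 30.0
```

>>> step_arm(
  plan=[0, 0, 0, 0, 0, 0, 0, 0, 0, 0, 0, 0, 0, 0, 0, 0, 0, 0],
)

```text
time_s: 24.97
ee_pos: [551.5, -362.8, 133.0]
ee_rot: [-179.9, -0.2, 101.1]
force: [-1.8, 0.0, -4.3]
gripper_width: 60.1
gripper_force: 30.0
```

```bash
python3 w.py; python3 - <<'E'
from h import *
p=viewer.grab_frame("side");t=viewer.grab_frame("top")
cv2.imwrite("pics/chk4.png",np.hstack([cv2.resize(p["img"][190:390,240:440,::-1],(400,400)),cv2.resize(t["img"][170:350,320:500,::-1],(400,400))]))
E
```

```text
[-2.4000e-01 -1.7000e-01 -4.2900e+00  5.5174e+02 -3.6250e+02  1.3353e+02
 -5.0000e-02  2.0000e-02  2.0000e-02] 59.82307765675717 [-2.900e-01 -5.269e+01 -2.339e+01  1.000e-02  8.000e-02  0.000e+00]
```

View pics/chk4.png

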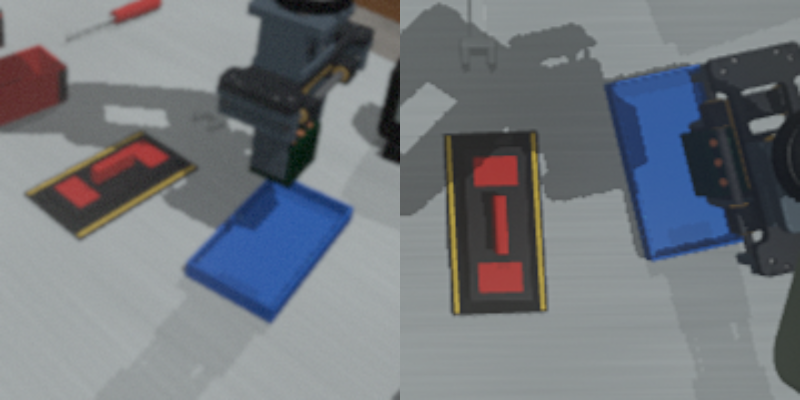

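The lid lies centred on the mat with its grip up, and the module is over the tray. Lowering gently.

>>> step_arm(
  plan=[0, 0, 2.0, 0, 0, 0, 0, 0, 2.3, 0, 0, 0, 0, 0, 2.2, 0, 0, 0, 0, 0, 1.5, 0, 0, 0, 0, 0, 0.9, 0, 0, 0],
)

```text
time_s: 25.68
ee_pos: [551.2, -362.4, 43.3]
ee_rot: [-179.9, -0.1, 101.2]
force: [-0.3, -0.8, -4.4]
gripper_width: 59.8
gripper_force: 30.0
```

>>> step_arm(
  plan=[0, 0, 0.5, 0, 0, 0, 0, 0, 0.3, 0, 0, 0, 0, 0, 0.2, 0, 0, 0, 0, 0, 0, 0, 0, 0, 0, 0, 0, 0, 0, 0],
)

```text
time_s: 26.1
ee_pos: [552.7, -363.9, 36.4]
ee_rot: [179.9, 0.1, 101.2]
force: [0.8, -0.2, -4.0]
gripper_width: 59.9
gripper_force: 30.0
```

```bash
python3 w.py
```

```text
[ 1.1000e-01 -3.0000e-02 -4.1000e+00  5.5265e+02 -3.6385e+02  3.6300e+01
 -6.0000e-02  3.0000e-02 -1.0000e-02] 59.78861652827874 [ 1.000e-02 -5.475e+01 -2.047e+01  2.000e-02  7.000e-02 -0.000e+00]
```

>>> step_arm(
  plan=[0, 0, 0.2, 0, 0, 0, 0, 0, 0.2, 0, 0, 0, 0, 0, 0.1, 0, 0, 0, 0, 0, 0, 0, 0, 0, 0, 0, 0, 0, 0, 0],
)

```text
time_s: 26.72
ee_pos: [552.2, -363.5, 30.6]
ee_rot: [180.0, -0.0, 101.2]
force: [-0.6, 0.2, -1.4]
gripper_width: 60.1
gripper_force: 30.0
```

```bash
python3 w.py
```

```text
[-6.1000e-01  3.2000e-01 -9.4000e-01  5.5219e+02 -3.6353e+02  3.0600e+01
 -2.0000e-02  2.3000e-01 -1.0000e-02] 59.60186663809709 [-2.000e-02 -5.287e+01 -1.983e+01  6.000e-02 -2.800e-01 -2.000e-02]
```

The module is touching, since the tray now carries most of its weight. I'll ease down a hair, then release and rise.

>>> step_arm(
  plan=[0, 0, 0.05, 0, 0, 0, 0, 0, 0, 0, 0, 0],
)

```text
time_s: 27.08
ee_pos: [552.2, -363.5, 30.6]
ee_rot: [180.0, 0.0, 101.2]
force: [-1.7, 1.3, 3.3]
gripper_width: 59.5
gripper_force: 30.0
```

>>> step_arm(
  plan=[0, 0, 0, 0, 0, 0, 0, 0, 0, 0, 0, 0, 0, 0, 0, 0, 0, 0, 0, 0, 0, 0, 0, 0, 0, 0, 0, 0, 0, 0],
  hand=8.6,
)

```text
time_s: 27.5
ee_pos: [552.4, -363.6, 29.8]
ee_rot: [180.0, 0.0, 101.2]
force: [0.0, 0.0, 0.9]
gripper_width: 85.4
gripper_force: 0.0
```

>>> step_arm(
  plan=[0, 0, -1.0, 0, 0, 0, 0, 0, -2.0, 0, 0, 0, 0, 0, -3.0, 0, 0, 0, 0, 0, -3.0, 0, 0, 0, 0, 0, -3.0, 0, 0, 0],
)

```text
time_s: 27.92
ee_pos: [552.2, -363.5, 151.9]
ee_rot: [180.0, 0.0, 101.2]
force: [0.0, 0.1, 0.1]
gripper_width: 85.6
gripper_force: 0.0
```

>>> step_arm(
  plan=[3, 0, -1.5, 0, 0, 0, 3, 0, -1, 0, 0, 0, 3, 0, 0, 0, 0, 0, 2, 0, 0, 0, 0, 0, 0, 0, 0, 0, 0, 0],
)

```text
time_s: 28.33
ee_pos: [530.0, -252.1, 176.3]
ee_rot: [180.0, -0.1, 101.3]
force: [0.2, -0.5, 0.0]
gripper_width: 85.9
gripper_force: 0.0
```

```bash
python3 - <<'E'
from h import *
p=viewer.grab_frame("side");t=viewer.grab_frame("top");print(sensors.state()["force"])
cv2.imwrite("pics/fin.png",np.hstack([cv2.resize(p["img"][150:360,140:430,::-1],(400,300)),cv2.resize(t["img"][110:350,100:500,::-1],(400,300))]))
E
```

```text
[ 0.263163   -0.87551964 -0.25223814]
```

View pics/fin.png

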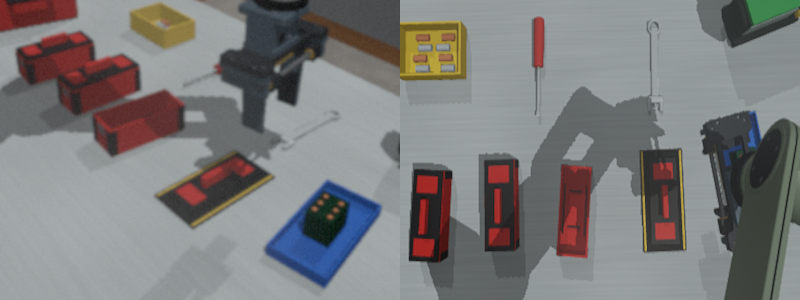

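The module stands upright in the tray and the lid is on the mat. Both light cases are closed in their places, and the tools haven't moved.

```bash
python3 -c "
from workcell import env
print(env.job_done())"
```

```text
the job is handed in; nothing more can be done
None
```

I handed the job in at about 28 s: the right-hand case was the heavy one (6.1 N against about 3 N for the others), its lid is centred grip-up on the mat, its module stands upright in the tray, and the light cases are closed where they stood; no verdict was returned.

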